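Set a tapered pot in the bottle warmer and switch it on

ROBOT

A 6-joint arm with a two-finger parallel gripper is mounted at the origin on the work surface. World frame = base frame: x ahead of the robot, y to its left, z up, the work surface at z = 0. Lengths are in m, angles in rad, forces in N, time in s.
With the tool pointing down it reaches from about 0.35 to 0.975 m from the base axis. Payload 4.9 kg.
Tool frame: the origin (TCP) lies at the very end of the fingers, on their centre line; the grasp point (between the pads) lies 19 mm behind it (ctrl.grip_point_offset is the distance from the TCP to the grasp point, in m); z points along the fingers, y is the line along which they close (so a half turn about z gives the same grasp; the last joint's range is limited). The gripper opens to 85 mm and grips with 20 to 120 N. Pads are 22 mm wide; open, the fingers measure 114 mm over their backs; the gripper's body (76 mm by 85 mm) begins 54 mm behind the grasp point. The pads swing forward as they close: fully open they stand 13 mm farther back than shut.
Start: joints at [1.176, 0.053, 1.613, -0, 1.476, -0.119], TCP at [0.17, 0.601, 0.231] pointing down, gripper open.
Joint ranges: [-3.01, 3.01], [-1.01, 2.22], [0.06, 2.58], [-1.02, 4.17], [0.09, 2.62], [-3.14, 3.14]. Speed limits (rad/s): [2.57, 2.57, 3.14, 3.14, 3.14, 3.14].

INTERFACE

Orientations are given as a rotation vector (axis times angle).
In Python, from station import ctrl gives the robot as it stands.
- The arm moves only by the tool send_rows, never from a script. Its argument "rows" is a list of rows, each a list of 3 entries, a list of its own where there are three numbers: the finger opening in cm, from 0 to 8.54, then the shift along the tool's x, y, z in cm, then the turn about the tool's z in degrees. A call has 1 to 10 rows; each row shifts and turns the commanded pose from where the row before left it, along the tool's axes as they then stand; what a row does not reach is not made up. A row lasts 1/8 s, in which the tool goes at most 62.5 mm and 10.7 degrees, less where a joint would pass 70% of its speed; a pose out of reach is approached as far as the arm can. A call with a gripper value outside its range is refused whole. The fingers move at their own pace and stop on an object; "newtons" is the grip in N (left out, the last holds). Time passes only in rows, so rows that do not move let the fingers close. It gives the time, the measured TCP pose, the force, the opening and the grip force at its end, in the units of the state.
- ctrl.get_obs(): the state, without advancing time (a new reading comes with each control period).
- ctrl.get_image(name): name is "scene" or "top" or "wrist"; returns a dict with "frame" (384x512x3 uint8, red, green, blue), "range_z" (384x512 float32, m along the optical axis (not along the pixel's ray), 0 where there is no reading), "fx", "fy", "cx", "cy" (pixels), "cam_to_world" (4x4, takes a point from camera to world coordinates). Camera axes: x right, y down, z forward; pixel columns grow to the right and rows downward; lengths in m; the calibration is good to about 2 mm. A picture is of the moment at which its call begins.
- ctrl.finish_job(): hands the job in; it is judged then, once.
The state is a dict: "t": time; "q": joint angles; "dq": joint speeds; "effort": joint torques, N m; "tool_pos": TCP position; "tool_rot": TCP orientation; "contact_force": force on the tool from outside, world axes, zero at the start; "wrist_torque": the same for the moment, N m; "opening": finger opening in m; "grip_force": force on a finger pad.
Only numpy, scipy, OpenCV 4.12 (cv2) and the standard library are available. Lean on these libraries where they do the work, as an engineer would, in place of code of your own. Each camera call takes 0.05 s, during which the arm holds its last target. There are 200 camera calls.

TASK

Take the green-capped tapered glass pot off the sloping draining stand and lower it upright into the tapered well of the grey bottle warmer until it just seats: set it down softly and stop there, neither dropping it nor driving the well's springy steel liner down, or it will jam. Let go of it, then turn the warmer's knob clockwise until its white line points at the white dot. Leave everything else on the shelf where it stands.

Things in the scene. Friction and masses are not known exactly. Their poses are not given: they have to be found in the camera images.
- pot: Lidded pot, about 140 g, 105 mm tall: a clear glass cone, 32 mm across at the foot and 58 mm across 65 mm higher, closed by a straight green cap 60 mm across that reaches from 65 to 105 mm above the foot (the place to grip; the pot is solid to the touch, nothing goes inside). Origin at the centre of its foot, z along its axis towards the cap; round, so its yaw does not matter. It starts in the stand, leaning 30 degrees from vertical.
- pot_top (a point): Centre of the pot's cap top, 105 mm from the foot along the pot's axis.
- stand: White plastic draining stand, fixed, base 170 (x) by 110 (y) mm. Origin at the centre of its underside, z up. Its cradle holds the pot leaning 30 degrees from vertical, cap towards the stand's -x: the pot's axis points along (-0.5, 0, 0.866) of the stand. The cradle is a foot plate and two narrow planks under the leaning side, which reach 58 mm up the pot; the cap stands free on all sides. Pull the pot out along its own axis.
- cradle (a point): Centre of the cradle's foot plate, where the centre of the pot's foot rests: at (45, 0, 55) mm in the stand's frame.
- warmer: Grey plastic bottle warmer, fixed. A round housing 130 mm across and 104 mm high stands about the well's axis; a lower deck 124 mm wide with its top at 50 mm runs from it towards the warmer's -x, to 180 mm from the axis, and carries the knob. Origin on the well's axis at the underside, z up. A white dot on the deck beside the knob, on the warmer's +y side, is the 'on' mark.
- well_mouth (a point): Centre of the well's mouth, 110 mm above the underside. The well is a vertical cone 50 mm across at the mouth that narrows by the same taper as the pot (0.2 mm of radius per mm of depth). The pot seats when its foot is 45 mm below the mouth (give or take 2 mm), well clear of the well's floor (60 mm deep), with 60 mm of the pot standing above the mouth; the walls grip the cone and it wedges if pushed. This point is fixed to the housing.
- liner (a joint): How far the well's steel liner (77 mm across, its rim at the mouth) is pushed down, m, 0 at rest. It rides on a light spring that carries the pot without sinking; it starts to give at about 2.4 N and then gives 1 mm for each 0.8 N. Pushed past 8 mm the pot counts as jammed.
- knob (a joint): Knob angle, rad, grows clockwise seen from above; it starts between 0 and 0.5. At 0 its white line points to the warmer's -x (black dot), at 1.57 to the warmer's +y (white dot). Stays where it is left; stop at 2.6; light friction (0.03 Nm).
- knob_grip (a point): Point on the knob's vertical axis at the height to grip, 130 mm from the well's axis towards the warmer's -x, 37 mm above the deck. The black grip bar is 42 mm long, 14 mm thick, and reaches from 24 mm below to 7 mm above this point; at knob angle 0 it lies along the warmer's x and turns with the knob. A white line on its top marks one end.
- bottle_a: Bystander: glass baby bottle with white ring and teat, 54 mm across, 147 mm tall. Origin under its foot.
- bottle_b: Bystander: glass baby bottle with orange ring and teat, 54 mm across, 147 mm tall. Origin under its foot.
- teat_case: Bystander: round blue teat case, 66 mm across, 56 mm tall. Origin under its foot.
- funnel: Bystander: steel funnel standing mouth down, 90 mm across, 85 mm tall. Origin under its mouth.
- dispenser: Bystander: clear formula dispenser with white twist cap, 58 mm across, 90 mm tall. Origin under its foot.
- tumbler: Bystander: blue tumbler, 68 mm across, 80 mm tall. Origin under its foot.
Not all that is in view belongs to the job. What is shaped like the stand but blue is not meant.

How it is judged:
By the outcome, as a careful person would: the job done as asked, in the order asked, and still so for the second after the job is handed in, with the robot touching nothing.
It also fails if it takes over 53 s, if anything falls off the work surface, if the arm or the gripper's body presses on something with over 40 N, if the wrist force passes 120 N, or if a joint passes its speed limit or range.

## Working session

There is one attempt and no reset: what is moved stays moved. The work goes in short steps, Python scripts to look and compute and a tool call to move; the robot and the scene stay as the last step left them, time stands still between calls to the robot, and variables do not carry over. Pictures are saved under pics/ and viewed, at most 10 in all, crops included, and the job is handed in when it is done.

Besides the shell and the picture viewer there is one more tool, called after ">>>" by a JSON object that holds its "method" and its "body", one argument or row to a line. send_rows: Moves the arm, as the interface text tells. Its arguments: {"type":"object","properties":{"rows":{"type":"array","items":{"type":"array"}},"newtons":{"type":"number"}},"required":["rows"]}

```bash
ls; mkdir -p pics; python3 - <<'E'
from station import ctrl
import cv2,numpy as np
a=ctrl.get_image("scene");b=ctrl.get_image("top")
np.savez("top0.npz",**b);np.savez("scene0.npz",**a)
cv2.imwrite("pics/s0.png",a["frame"][:,:,::-1]);cv2.imwrite("pics/t0.png",b["frame"][:,:,::-1])
o=ctrl.get_obs();print(o)
print(b["cam_to_world"],b["fx"])
E
```

```text
pics
{'t': 0.1, 'q': array([ 1.17601193e+00,  5.32936349e-02,  1.61412408e+00,  2.37295701e-05,
        1.47597671e+00, -1.19025002e-01]), 'dq': array([ 8.67963421e-04,  1.70867980e-05, -3.28275392e-03,  1.27245308e-03,
       -2.82498437e-03,  6.78997443e-04]), 'effort': array([ 6.18140803e-04, -3.94902241e+01, -3.71363640e+01, -1.12696482e-04,
        3.84905987e-03,  8.64376346e-06]), 'tool_pos': array([0.16997182, 0.60088035, 0.23020369]), 'tool_rot': array([-4.31727998e-01, -3.11130006e+00,  2.72749041e-03]), 'contact_force': array([ 0.15343384,  0.23871734, -0.56020828]), 'wrist_torque': array([-0.05327534,  0.00321686, -0.05298055]), 'grip_force': 0.0, 'opening': 0.0853175021760807}
[[ 0.0042341  -0.99521262  0.0976418   0.43235593]
 [-0.99986956 -0.00573527 -0.01509869  0.1138484 ]
 [ 0.01558641 -0.09756514 -0.99510708  1.84853391]
 [ 0.          0.          0.          1.        ]] 414.3105513131027
```

View pics/s0.png

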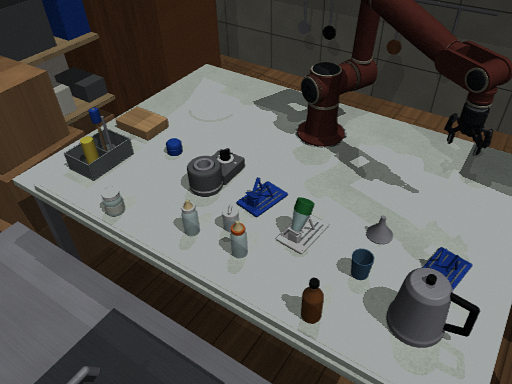

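View pics/t0.png

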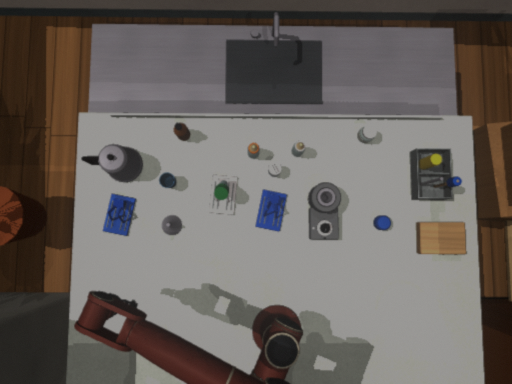

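```bash
cat > h.py <<'E'
import numpy as np,cv2
def cloud(im):
    z=im["range_z"];v,u=np.indices(z.shape)
    P=np.stack([(u-im["cx"])/im["fx"]*z,(v-im["cy"])/im["fy"]*z,z,np.ones_like(z)],-1)@np.asarray(im["cam_to_world"]).T
    P=P[...,:3].copy();P[z==0]=np.nan;return P
def hsv(im): return cv2.cvtColor(np.ascontiguousarray(im["frame"]),cv2.COLOR_RGB2HSV)
E
python3 - <<'E'
from h import *
np.set_printoptions(precision=4,suppress=True)
for n,win,warm in (("top",(180,210,205,240),None),("scene",(190,250,270,330),None)):
    im=np.load(n+"0.npz");P=cloud(im);H=hsv(im)
    g=(H[...,0]>45)&(H[...,0]<85)&(H[...,1]>120)&(P[...,2]>.05)
    s=np.zeros_like(g);s[win[0]-20:win[1]+20,win[2]-10:win[3]+10]=1
    G=P[g&s];print(n,"green",len(G),G.mean(0),np.percentile(G,[5,95],axis=0))
    m=(P[...,2]>.006)&(P[...,2]<.2)&s.astype(bool)&~g
    Q=P[m];lo=Q[(Q[:,2]<.03)]
    print("stand all",Q.min(0),Q.max(0),"rect",cv2.minAreaRect((Q[:,:2]*1000).astype(np.float32)),cv2.minAreaRect((lo[:,:2]*1000).astype(np.float32)) if len(lo)>4 else 0)
im=np.load("top0.npz");P=cloud(im)
for a,b in ((.03,.06),(.06,.095),(.095,.115)):
    s=np.zeros(P.shape[:2],bool);s[175:250,300:350]=1
    Q=P[s&(P[...,2]>a)&(P[...,2]<b)]
    print(a,len(Q),Q.mean(0),cv2.minAreaRect((Q[:,:2]*1000).astype(np.float32)),cv2.minEnclosingCircle((Q[:,:2]*1000).astype(np.float32)))
c=[]
for n,(r0,r1,c0,c1),k in (("top0",(170,250,195,355),5),("scene0",(140,255,180,340),5)):
    f=np.load(n+".npz")["frame"][r0:r1,c0:c1,::-1]
    c.append(cv2.resize(f,(800,int(800*(r1-r0)/(c1-c0))),interpolation=cv2.INTER_CUBIC))
cv2.imwrite("pics/c.png",cv2.resize(np.vstack(c),None,fx=.6,fy=.6))
E
```

```text
top green 106 [0.5824 0.2371 0.1477] [[0.5652 0.2182 0.1341]
 [0.6006 0.256  0.159 ]]
stand all [0.4335 0.1197 0.006 ] [0.7427 0.3629 0.1673] rect ((587.818115234375, 241.36380004882812), (308.77947998046875, 241.67108154296875), 0.3557789623737335) ((587.818115234375, 241.36380004882812), (308.77947998046875, 241.67108154296875), 0.3557789623737335)
scene green 250 [0.6051 0.2424 0.1416] [[0.5736 0.2177 0.1249]
 [0.6225 0.2638 0.1574]]
stand all [ 0.2881 -0.0167  0.006 ] [0.7541 0.3819 0.1567] rect ((526.0692138671875, 174.17218017578125), (483.03033447265625, 285.62823486328125), 28.545162200927734) ((526.0692138671875, 174.17218017578125), (483.03033447265625, 285.62823486328125), 28.545162200927734)
0.03 780 [ 0.4668 -0.1986  0.0503] ((502.9784851074219, -201.800537109375), (220.86561584472656, 125.4894790649414), 1.8107153177261353) ((500.4217224121094, -201.1788787841797), 120.0359878540039)
0.06 203 [ 0.5024 -0.1974  0.076 ] ((516.7911376953125, -206.33297729492188), (236.67596435546875, 127.93976593017578), 4.239716053009033) ((515.5694580078125, -205.8971710205078), 119.7342758178711)
0.095 600 [ 0.5685 -0.2029  0.1048] ((541.9862670898438, -217.609130859375), (193.84542846679688, 128.76101684570312), 25.367002487182617) ((531.1174926757812, -201.61354064941406), 104.12775421142578)
```

View pics/c.png

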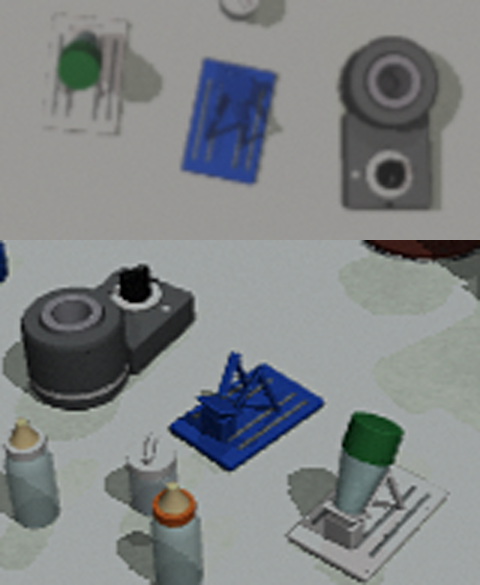

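```bash
cat >> h.py <<'E'
from scipy.optimize import least_squares
def green(im):
    P=cloud(im);H=hsv(im)
    g=((H[...,0]>45)&(H[...,0]<85)&(H[...,1]>110)).astype(np.uint8)
    g=cv2.erode(g,np.ones((3,3)),borderValue=0)>0
    return P[g&np.isfinite(P[...,2])]
def sdf(G,c,a):  # cap: centre c, axis a, r30 h40
    d=G-c;t=d@a;r=np.linalg.norm(d-np.outer(t,a),axis=1)
    q=np.stack([r-.03,abs(t)-.02],1)
    return np.linalg.norm(np.maximum(q,0),axis=1)+np.minimum(q.max(1),0)
def fitcap(G,c0,tilt=None,yaw0=0.):
    def ax(tl,y): return np.array([-np.sin(tl)*np.cos(y),-np.sin(tl)*np.sin(y),np.cos(tl)])
    if tilt is None: f=lambda p:sdf(G,p[:3],ax(p[4],p[3]))
    else: f=lambda p:sdf(G,p[:3],ax(tilt,p[3]))
    x=[*c0,yaw0]+([.3] if tilt is None else [])
    r=least_squares(f,x,loss="soft_l1",f_scale=.002);return r.x,np.std(r.fun)
E
python3 - <<'E'
from h import *
np.set_printoptions(precision=4,suppress=True)
Gs=[]
for n in("top","scene"):
    G=green(np.load(n+"0.npz"));G=G[(abs(G[:,0]-.6)<.08)&(abs(G[:,1]-.24)<.08)&(G[:,2]>.09)&(G[:,2]<.2)];Gs.append(G);print(n,len(G),fitcap(G,[.59,.24,.13],np.pi/6))
A=np.vstack(Gs);print(fitcap(A,[.59,.24,.13],np.pi/6),fitcap(A,[.59,.24,.13]))
im=np.load("top0.npz");P=cloud(im)
s=np.zeros(P.shape[:2],bool);s[175:245,300:350]=1
Q=P[s&(P[...,2]>.085)&(P[...,2]<.115)];Q=Q[Q[:,0]>.48]
# housing: circle r65 (top 104) robust
r=least_squares(lambda p:np.maximum(np.linalg.norm(Q[:,:2]-p,axis=1)-.064,0),[.56,-.2]);print("housing",r.x,len(Q),Q.mean(0),Q.min(0),Q.max(0))
D=P[s&(P[...,2]>.04)&(P[...,2]<.06)];print("deck",cv2.minAreaRect((D[:,:2]*1000).astype(np.float32)),D.min(0),D.max(0))
K=P[s&(P[...,2]>.08)&(P[...,2]<.11)];K=K[K[:,0]<.48];print("knob",len(K),K.mean(0),K.min(0),K.max(0))
W=cv2.minEnclosingCircle
E
```

```text
top 75 (array([0.5908, 0.2226, 0.1304, 0.0224]), np.float64(0.003120539381978102))
scene 182 (array([ 0.5911,  0.2366,  0.1276, -0.1065]), np.float64(0.0023335853069449877))
(array([ 0.5905,  0.2366,  0.1286, -0.1485]), np.float64(0.002796064662623754)) (array([ 0.5905,  0.2366,  0.1286, -0.1484,  0.5233]), np.float64(0.0027960851245439145))
housing [ 0.5718 -0.2033] 634 [ 0.5711 -0.202   0.1039] [ 0.5074 -0.2674  0.0854] [ 0.6353 -0.1391  0.1147]
deck ((503.131103515625, -202.49746704101562), (220.60450744628906, 124.0866470336914), 1.8107153177261353) [ 0.3921 -0.2678  0.0401] [ 0.6133 -0.1384  0.06  ]
knob 36 [ 0.4427 -0.2038  0.092 ] [ 0.4227 -0.2155  0.0801] [ 0.4609 -0.1932  0.1041]
```

```bash
cat >> h.py <<'E'
from scipy.spatial.transform import Rotation as Ro
def go(o,target,ydir=None):
    R=Ro.from_rotvec(o["tool_rot"]).as_matrix()
    print("tcp",o["tool_pos"].round(4),"y",R[:2,1].round(3),"t",round(o["t"],2))
    a=0
    if ydir is not None:
        v=R.T@np.array([*ydir,0.]);a=np.degrees(np.arctan2(-v[0],v[1]));a=(a+90)%180-90
    print("shift cm",(R.T@(np.array(target)-o["tool_pos"])*100).round(2),"turn",round(a,1))
E
python3 - <<'E'
from h import *
from station import ctrl
go(ctrl.get_obs(),[.56,.237,.28],[.12,.993])
E
```

```text
tcp [0.17   0.6009 0.2302] y [0.272 0.962] t 0.1
shift cm [-47.44 -24.4   -4.95] turn -8.9
```

>>> {"method": "send_rows", "body": {
  "rows": [
    [8.5, [-4.0, -2.0, -0.5], 0],
    [8.5, [-5.5, -2.8, -0.5], 0],
    [8.5, [-5.5, -2.8, -0.5], 0],
    [8.5, [-5.5, -2.8, -0.5], 0],
    [8.5, [-5.5, -2.8, -0.5], 0],
    [8.5, [-5.5, -2.8, -0.5], 0],
    [8.5, [-5.5, -2.8, -0.5], 0],
    [8.5, [-5.5, -2.8, -0.5], 0],
    [8.5, [-5.0, -2.8, -1.0], 0],
    [8.5, [0, 0, 0], -8.9]
  ]
}}

```text
t: 1.35
tool_pos: [0.5632, 0.2341, 0.2814]
tool_rot: [0.191, 3.135, -0.001]
contact_force: [-0.5, 0.8, 0.4]
opening: 0.0847
grip_force: 0.0
```

```bash
python3 - <<'E'
from h import *
from station import ctrl
np.set_printoptions(precision=4,suppress=True)
im=ctrl.get_image("wrist");np.savez("w1.npz",**im)
G=green(im);print(len(G),G.mean(0),G.min(0),G.max(0))
G=G[(abs(G[:,0]-.6)<.08)&(abs(G[:,1]-.24)<.08)&(G[:,2]>.09)&(G[:,2]<.2)]
print(fitcap(G,[.59,.237,.129],np.pi/6,-.12),fitcap(G,[.59,.237,.129],None,-.12))
cv2.imwrite("pics/w1.png",im["frame"][:,:,::-1])
go(ctrl.get_obs(),[.589,.237,.112],[.12,.993])
E
```

```text
2065 [0.5805 0.2399 0.1471] [0.5551 0.2127 0.1316] [0.6116 0.267  0.1611]
(array([ 0.5884,  0.2417,  0.1287, -0.0883]), np.float64(0.0006974684881554062)) (array([ 0.5885,  0.2417,  0.1287, -0.0886,  0.528 ]), np.float64(0.0006945223843456516))
tcp [0.562  0.2354 0.281 ] y [0.116 0.993] t 1.4
shift cm [-2.67  0.48 16.89] turn 0.3
```

View pics/w1.png

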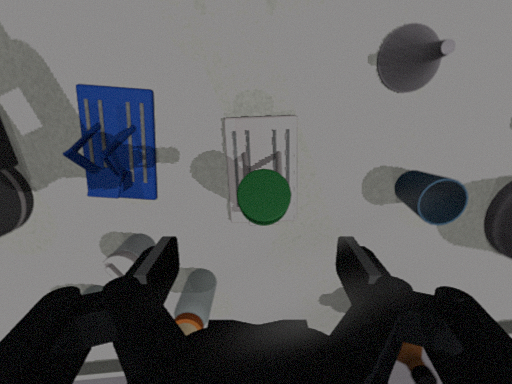

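```bash
python3 - <<'E'
from h import *
from station import ctrl
go(ctrl.get_obs(),[.5854,.242,.115],[.088,.996])
E
```

```text
tcp [0.562  0.2354 0.281 ] y [0.116 0.993] t 1.4
shift cm [-2.25  0.93 16.59] turn -1.6
```

>>> {"method": "send_rows", "body": {
  "rows": [
    [8.5, [-2.25, 0.93, 0], -1.6],
    [8.5, [0, 0, 3.5], 0],
    [8.5, [0, 0, 4.5], 0],
    [8.5, [0, 0, 4.5], 0],
    [8.5, [0, 0, 3.0], 0],
    [8.5, [0, 0, 1.1], 0],
    [8.5, [0, 0, 0], 0]
  ]
}}

```text
t: 2.28
tool_pos: [0.5838, 0.244, 0.1149]
tool_rot: [-0.146, -3.137, 0.001]
contact_force: [-0.3, -0.1, 0.7]
opening: 0.085
grip_force: 0.0
```

```bash
python3 - <<'E'
from h import *
from station import ctrl
go(ctrl.get_obs(),[.5854,.242,.115],[.088,.996]);print(ctrl.get_obs()["contact_force"])
E
```

```text
tcp [0.5838 0.244  0.1149] y [0.093 0.996] t 2.27
shift cm [-0.18 -0.18 -0.01] turn -0.3
[-0.29647256 -0.12011636  0.65695671]
```

Correct the 2 mm, then close lightly.

>>> {"method": "send_rows", "body": {
  "rows": [
    [8.5, [-0.18, -0.18, 0], 0],
    [7.0, [0, 0, 0], 0],
    [6.0, [0, 0, 0], 0],
    [5.0, [0, 0, 0], 0],
    [5.0, [0, 0, 0], 0],
    [5.0, [0, 0, 0], 0],
    [5.0, [0, 0, 0], 0],
    [5.0, [0, 0, 0], 0]
  ],
  "newtons": 25
}}

```text
t: 3.28
tool_pos: [0.5869, 0.2406, 0.1172]
tool_rot: [0.146, 3.136, -0.003]
contact_force: [-0.4, -4.7, 5.4]
opening: 0.0595
grip_force: 25.9
```

>>> {"method": "send_rows", "body": {
  "rows": [
    [5.0, [0.5, 0, -0.87], 0],
    [5.0, [0.75, 0, -1.3], 0],
    [5.0, [1.0, 0, -1.73], 0],
    [5.0, [1.0, 0, -1.73], 0],
    [5.0, [1.0, 0, -1.73], 0],
    [5.0, [0.5, 0, -1.5], 0],
    [5.0, [0, 0, -1.0], 0],
    [5.0, [0, 0, 0], 0]
  ]
}}

```text
t: 4.28
tool_pos: [0.5393, 0.2463, 0.2151]
tool_rot: [0.145, 3.136, 0.001]
contact_force: [0.3, 0.5, -1.1]
opening: 0.0594
grip_force: 27.3
```

```bash
python3 - <<'E'
from h import *
from station import ctrl
np.set_printoptions(precision=4,suppress=True)
o=ctrl.get_obs();print(o["tool_pos"],o["contact_force"],o["wrist_torque"],o["opening"])
c=[]
for n in("scene","wrist"):
    im=ctrl.get_image(n);np.savez("%s2.npz"%n,**im)
    G=green(im);G=G[np.linalg.norm(G-(o["tool_pos"]+[0,0,.019]),axis=1)<.08]
    print(n,len(G),fitcap(G,o["tool_pos"]+[0,0,.015],None,-.09) if len(G)>20 else 0)
    f=im["frame"][:,:,::-1]
    if n=="scene": f=cv2.resize(f[110:260,220:420],(512,384))
    c.append(f)
cv2.imwrite("pics/p2.png",cv2.resize(np.hstack(c),(800,300)))
E
```

```text
[0.5393 0.2463 0.2151] [ 0.278   0.4653 -1.1212] [-0.0602  0.0265 -0.0156] 0.05943951516828859
scene 181 (array([ 0.5439,  0.2443,  0.2262, -0.147 ,  0.5043]), np.float64(0.0022127908143772055))
wrist 8293 (array([ 0.5431,  0.2479,  0.2273, -0.1492,  0.5198]), np.float64(0.000643479053498219))
```

View pics/p2.png

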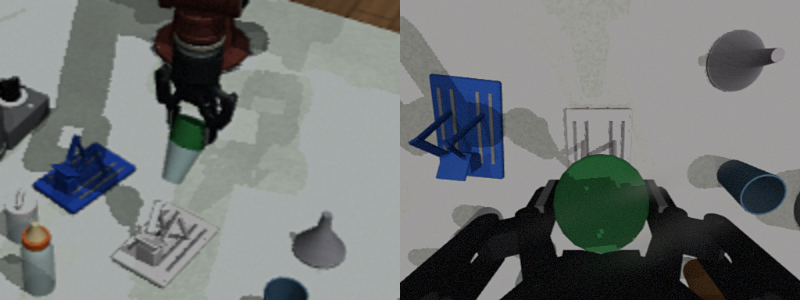

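```bash
python3 - <<'E'
from h import *
from station import ctrl
o=ctrl.get_obs();print(o["q"].round(2))
go(o,[.315,-.203,.205],[-.02,1])
# warmer: fine estimate of knob/white features from the top view
im=np.load("top0.npz");P=cloud(im);H=hsv(im)
s=np.zeros(P.shape[:2],bool);s[205:250,300:350]=1
D=P[s&(P[...,2]>.04)&(P[...,2]<.062)&(P[...,0]<.5)];print("deck end",np.percentile(D[:,0],[1,2]),np.percentile(D[:,1],[2,98]))
E
```

```text
[ 0.3  -0.01  1.71 -0.    1.45 -1.18]
tcp [0.5385 0.246  0.2133] y [0.093 0.996] t 4.38
shift cm [ 18.1  -46.78   0.86] turn -6.5
deck end [0.39219816 0.39651939] [-0.26234868 -0.14474198]
```

>>> {"method": "send_rows", "body": {
  "rows": [
    [5.0, [1.0, -3.0, 0.0], 0],
    [5.0, [2.2, -5.5, 0], 0],
    [5.0, [2.2, -5.5, 0], 0],
    [5.0, [2.2, -5.5, 0], 0],
    [5.0, [2.2, -5.5, 0], 0],
    [5.0, [2.2, -5.5, 0], 0],
    [5.0, [2.2, -5.5, 0.3], 0],
    [5.0, [2.0, -5.5, 0.3], 0],
    [5.0, [1.9, -5.3, 0.3], 0],
    [5.0, [0, 0, 0], -6.5]
  ]
}}

```text
t: 5.62
tool_pos: [0.3128, -0.206, 0.2039]
tool_rot: [0.024, -3.14, -0.001]
contact_force: [0.6, 0.7, -1.5]
opening: 0.0594
grip_force: 27.8
```

```bash
cat >> h.py <<'E'
def tilt(ctrl,tag,tilt0=.5,save=False):
    o=ctrl.get_obs();im=ctrl.get_image("wrist");G=green(im);g=o["tool_pos"]+[0,0,.019]
    G=G[np.linalg.norm(G-g,axis=1)<.07]
    def ax(p): return np.array([p[3],p[4],np.sqrt(max(0,1-p[3]**2-p[4]**2))])
    r=least_squares(lambda p:sdf(G,p[:3],ax(p)),[*g,-np.sin(tilt0),0],loss="soft_l1",f_scale=.002)
    print("cap",r.x[:3].round(4),"axis",r.x[3:].round(3),"std",np.std(r.fun).round(4),"F",o["contact_force"].round(1),"open",o["opening"])
    print("foot",(r.x[:3]-.085*ax(r.x)).round(4))
    if save: cv2.imwrite("pics/%s.png"%tag,im["frame"][:,:,::-1])
    return im
E
python3 - <<'E'
from h import *
from station import ctrl
im=tilt(ctrl,"w3",save=True);np.savez("w3.npz",**im)
go(ctrl.get_obs(),[.315,-.203,.085],[-.02,1])
P=cloud(im)
D=P[(abs(P[...,2]-.05)<.006)&(P[...,0]>.33)&(abs(P[...,1]+.2)<.1)]
if len(D):print("deck",len(D),np.percentile(D[:,0],[1,5,50]),np.percentile(D[:,1],[2,98]))
E
```

```text
cap [ 0.3167 -0.207   0.217 ] axis [-0.494  0.018] std 0.0006 F [ 0.6  0.7 -1.5] open 0.05941932048509224
foot [ 0.3587 -0.2085  0.1431]
tcp [ 0.3136 -0.2047  0.2039] y [-0.021  1.   ] t 5.67
shift cm [-0.16  0.15 11.89] turn 0.1
deck 343 [0.48644482 0.4895964  0.50285251] [-0.26261837 -0.14095457]
```

View pics/w3.png

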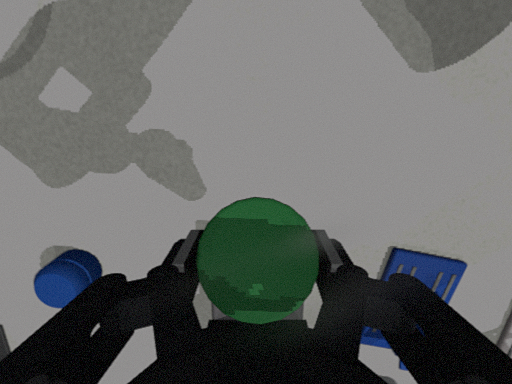

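>>> {"method": "send_rows", "body": {
  "rows": [
    [5.0, [0, 0, 3.0], 0],
    [5.0, [0, 0, 4.5], 0],
    [5.0, [0, 0, 3.3], 0],
    [5.0, [0, 0, 1.1], 0],
    [5.0, [-1.0, 0, 0], 0],
    [5.0, [-0.8, 0, 0], 0],
    [5.0, [-0.5, 0, 0], 0],
    [5.0, [-0.5, 0, 0], 0],
    [5.0, [0, 0, 0], 0]
  ]
}}

```text
t: 6.8
tool_pos: [0.3435, -0.2027, 0.0862]
tool_rot: [-0.033, 3.141, -0.001]
contact_force: [-1.4, -0.3, -1.0]
opening: 0.0594
grip_force: 27.7
```

```bash
python3 - <<'E'
from h import *
from station import ctrl
tilt(ctrl,"");go(ctrl.get_obs(),[.315,-.203,.085])
E
```

```text
cap [ 0.3419 -0.2028  0.0973] axis [-0.377 -0.006] std 0.0006 F [-1.4 -0.3 -1. ] open 0.0593515716209169
foot [ 0.3739 -0.2023  0.0186]
tcp [ 0.3434 -0.2026  0.0861] y [-0.021  1.   ] t 6.85
shift cm [2.84 0.02 0.1 ] turn 0
```

>>> {"method": "send_rows", "body": {
  "rows": [
    [5.0, [-0.6, 0, 0], 0],
    [5.0, [-0.6, 0, 0], 0],
    [5.0, [-0.6, 0, 0], 0],
    [5.0, [-0.4, 0, 0], 0],
    [5.0, [0, 0, 0], 0]
  ]
}}

```text
t: 7.48
tool_pos: [0.3652, -0.202, 0.0857]
tool_rot: [0.033, -3.141, -0.0]
contact_force: [-3.8, -0.7, -0.1]
opening: 0.059
grip_force: 28.1
```

```bash
python3 - <<'E'
from h import *
from station import ctrl
tilt(ctrl,"",.1);go(ctrl.get_obs(),[.315,-.203,.085])
E
```

```text
cap [ 0.3612 -0.2003  0.0978] axis [-0.138 -0.004] std 0.0006 F [-3.8 -0.7 -0.1] open 0.059022202040797
foot [ 0.3729 -0.1999  0.0136]
tcp [ 0.3651 -0.202   0.0857] y [-0.021  1.   ] t 7.53
shift cm [5.01 0.   0.07] turn 0
```

>>> {"method": "send_rows", "body": {
  "rows": [
    [5.0, [-0.5, 0, 0], 0],
    [5.0, [-0.35, 0, 0], 0],
    [5.0, [0, 0, 0], 0],
    [5.0, [1.0, 0, 0], 0],
    [5.0, [1.0, 0, 0], 0],
    [5.0, [0, 0, 0], 0]
  ]
}}

```text
t: 8.28
tool_pos: [0.3531, -0.2023, 0.0858]
tool_rot: [-0.031, 3.14, -0.0]
contact_force: [-0.0, 0.1, -1.1]
opening: 0.059
grip_force: 28.7
```

```bash
python3 - <<'E'
from h import *
from station import ctrl
tilt(ctrl,"",.1);go(ctrl.get_obs(),[.315,-.203,.085])
E
```

```text
cap [ 0.3466 -0.2008  0.0985] axis [-0.028 -0.001] std 0.0005 F [-0.   0.1 -1.1] open 0.059003653374438685
foot [ 0.3489 -0.2007  0.0135]
tcp [ 0.3535 -0.2024  0.086 ] y [-0.02  1.  ] t 8.32
shift cm [3.85 0.01 0.09] turn 0
```

>>> {"method": "send_rows", "body": {
  "rows": [
    [5.0, [0, 0, 0.8], 0],
    [5.0, [0, 0, 0.4], 0],
    [5.0, [0, 0, 0.2], 0],
    [5.0, [0, 0, 0.1], 0],
    [5.0, [0, 0, 0], 0]
  ]
}}

```text
t: 8.95
tool_pos: [0.3546, -0.2023, 0.0726]
tool_rot: [-0.033, 3.14, 0.001]
contact_force: [-1.2, 4.6, 8.9]
opening: 0.0589
grip_force: 29.7
```

```bash
python3 - <<'E'
from h import *
from station import ctrl
tilt(ctrl,"",.1);go(ctrl.get_obs(),[.315,-.203,.085])
E
```

```text
cap [ 0.348  -0.2008  0.0854] axis [-0.014 -0.006] std 0.0005 F [-1.2  4.6  8.9] open 0.05892618889463187
foot [ 0.3491 -0.2003  0.0004]
tcp [ 0.3547 -0.2023  0.0727] y [-0.021  1.   ] t 9.0
shift cm [ 3.97  0.01 -1.24] turn 0
```

Standing on the table. Release, recentre slightly, regrip.

>>> {"method": "send_rows", "body": {
  "rows": [
    [6.3, [0, 0, 0], 0],
    [7.0, [0, 0, 0], 0],
    [7.5, [0.6, 0.15, 0], 0],
    [7.5, [0, 0, 0], 0]
  ]
}}

```text
t: 9.5
tool_pos: [0.347, -0.2007, 0.0705]
tool_rot: [0.032, -3.141, -0.001]
contact_force: [0.3, -0.8, 0.0]
opening: 0.0751
grip_force: 0.0
```

```bash
python3 - <<'E'
from h import *
from station import ctrl
tilt(ctrl,"",.01);go(ctrl.get_obs(),[.315,-.203,.085])
E
```

```text
cap [ 0.3496 -0.2013  0.0854] axis [ 0.002 -0.009] std 0.0006 F [ 0.3 -0.8  0. ] open 0.07508902891593905
foot [ 0.3494 -0.2005  0.0004]
tcp [ 0.3472 -0.2008  0.0707] y [-0.021  1.   ] t 9.55
shift cm [ 3.23 -0.15 -1.43] turn 0
```

>>> {"method": "send_rows", "body": {
  "rows": [
    [6.5, [-0.2, 0, 0], 0],
    [5.8, [0, 0, 0], 0],
    [5.0, [0, 0, 0], 0],
    [5.0, [0, 0, 0], 0],
    [5.0, [0, 0, -0.6], 0],
    [5.0, [0, 0, -2.0], 0],
    [5.0, [0, 0, -4.5], 0],
    [5.0, [0, 0, -5.5], 0],
    [5.0, [0, 0, -5.0], 0],
    [5.0, [-4.0, 0, -1.5], 0]
  ],
  "newtons": 25
}}

```text
t: 10.8
tool_pos: [0.3903, -0.2011, 0.267]
tool_rot: [-0.029, 3.135, -0.008]
contact_force: [-0.1, -0.4, -1.4]
opening: 0.0593
grip_force: 27.7
```

```bash
python3 - <<'E'
from h import *
from station import ctrl
tilt(ctrl,"",.01);go(ctrl.get_obs(),[.65,-.203,.265])
E
```

```text
cap [ 0.3898 -0.1996  0.2812] axis [-0.008  0.016] std 0.0005 F [-0.1 -0.4 -1.4] open 0.05929115049796481
foot [ 0.3904 -0.2009  0.1962]
tcp [ 0.3944 -0.2008  0.2669] y [-0.021  1.   ] t 10.85
shift cm [-25.55  -0.76   0.43] turn 0
```

>>> {"method": "send_rows", "body": {
  "rows": [
    [5.0, [-5.0, 0, 0], 0],
    [5.0, [-5.5, 0, 0], 0],
    [5.0, [-5.5, 0, 0], 0],
    [5.0, [-5.5, 0, 0], 0],
    [5.0, [-4.0, -0.5, 0], 0],
    [5.0, [0, 0, 0], 0],
    [5.0, [0, 0, 0], 0]
  ]
}}

```text
t: 11.72
tool_pos: [0.6437, -0.1995, 0.2609]
tool_rot: [0.033, -3.139, -0.001]
contact_force: [-0.4, 0.1, -2.0]
opening: 0.0594
grip_force: 27.6
```

```bash
python3 - <<'E'
from h import *
from station import ctrl
im=tilt(ctrl,"w5",.01,True);np.savez("w5.npz",**im);go(ctrl.get_obs(),[.572,-.203,.265])
E
```

```text
cap [ 0.6432 -0.1979  0.2751] axis [0.002 0.01 ] std 0.0005 F [-0.4  0.1 -2. ] open 0.05937020763593428
foot [ 0.6431 -0.1988  0.1901]
tcp [ 0.6436 -0.1996  0.2616] y [-0.021  1.   ] t 11.78
shift cm [ 7.16 -0.19 -0.34] turn 0
```

View pics/w5.png

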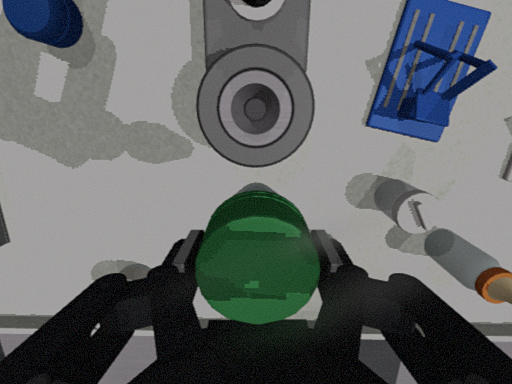

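```bash
python3 - <<'E'
from h import *
im=np.load("w5.npz");P=cloud(im);z=P[...,2]
v,u=np.indices(z.shape);s=(abs(u-255)<70)&(abs(v-105)<70)
Q=P[s&(z>.085)&(z<.125)&(P[...,0]>.49)];print(len(Q),np.percentile(Q[:,2],[5,30,50,70,95]))
# outer housing: enclosing circle of z~.1-.112
g=cv2.cvtColor(np.ascontiguousarray(im["frame"]),cv2.COLOR_RGB2GRAY)
ro=least_squares(lambda p:np.maximum(np.linalg.norm(Q[:,:2]-p,axis=1)-.064,0),[.572,-.203]).x;print("housing",ro)
# edges: intersect pixel rays with z=.110 plane, radial gradient
T=im["cam_to_world"];C=T[:3,3]
def ray(u,v,zp):
    d=np.stack([(u-im["cx"])/im["fx"],(v-im["cy"])/im["fy"],np.ones_like(u)],-1)@T[:3,:3].T
    return C+d*((zp-C[2])/d[...,2])[...,None]
# proj + polar sampling around estimate
Ri=np.linalg.inv(T)
def proj(X):
    c=X@Ri[:3,:3].T+Ri[:3,3];return c[...,0]/c[...,2]*im["fx"]+im["cx"],c[...,1]/c[...,2]*im["fy"]+im["cy"]
gs=cv2.GaussianBlur(g,(3,3),0).astype(np.float32)
for name,R0,zp in (("liner",.0385,.11),("mouth",.025,.11),("hous",.065,.104)):
    c=ro.copy()
    for it in range(3):
        th=np.linspace(0,2*np.pi,120,endpoint=False);r=np.arange(R0-.008,R0+.008,.0004)
        X=np.stack([c[0]+np.cos(th)[:,None]*r,c[1]+np.sin(th)[:,None]*r,np.full((120,len(r)),zp)],-1)
        a,b=proj(X);I=cv2.remap(gs,a.astype(np.float32),b.astype(np.float32),cv2.INTER_LINEAR)
        k=np.abs(np.gradient(I,axis=1)).argmax(1);E=X[np.arange(120),k,:2]
        f=least_squares(lambda p:np.linalg.norm(E-p[:2],axis=1)-p[2],[*c,R0],loss="soft_l1",f_scale=.001).x;c=f[:2]
    print(name,f.round(4))
E
```

```text
10505 [0.09527414 0.10369883 0.10440788 0.10532174 0.11084635]
housing [ 0.56995129 -0.20128637]
liner [ 0.5698 -0.2015  0.0375]
mouth [ 0.57   -0.2017  0.0256]
hous [ 0.5702 -0.2014  0.0627]
```

>>> {"method": "send_rows", "body": {
  "rows": [
    [5.0, [4.0, 0.1, 0], 0],
    [5.0, [3.3, 0.05, 0], 0],
    [5.0, [0, 0, 2.0], 0],
    [5.0, [0, 0, 2.5], 0],
    [5.0, [0, 0, 1.5], 0],
    [5.0, [0, 0, 0], 0]
  ]
}}

```text
t: 12.52
tool_pos: [0.5706, -0.1992, 0.1997]
tool_rot: [0.033, -3.138, -0.003]
contact_force: [0.1, 0.2, -1.2]
opening: 0.0595
grip_force: 27.6
```

```bash
python3 - <<'E'
from h import *
from station import ctrl
tilt(ctrl,"",.01);go(ctrl.get_obs(),[.5705,-.2028,.150])
E
```

```text
cap [ 0.5701 -0.1977  0.2139] axis [0.003 0.008] std 0.0005 F [ 0.1  0.2 -1.2] open 0.059451786280764606
foot [ 0.5699 -0.1984  0.1289]
tcp [ 0.5714 -0.1996  0.2013] y [-0.021  1.   ] t 12.57
shift cm [ 0.09 -0.33  5.13] turn 0
```

>>> {"method": "send_rows", "body": {
  "rows": [
    [5.0, [0.08, -0.35, 0], 0],
    [5.0, [0, 0, 1.5], 0],
    [5.0, [0, 0, 1.5], 0],
    [5.0, [0, 0, 1.2], 0],
    [5.0, [0, 0, 0.5], 0],
    [5.0, [0, 0, 0], 0],
    [5.0, [0, 0, 0], 0]
  ]
}}

```text
t: 13.45
tool_pos: [0.5713, -0.2034, 0.1556]
tool_rot: [-0.033, 3.14, -0.001]
contact_force: [0.2, -0.3, -1.4]
opening: 0.0594
grip_force: 27.6
```

```bash
python3 - <<'E'
from h import *
from station import ctrl
tilt(ctrl,"",.01);go(ctrl.get_obs(),[.5705,-.2028,.138])
E
```

```text
cap [ 0.5707 -0.2019  0.1697] axis [-0.001  0.011] std 0.0005 F [ 0.2 -0.3 -1.4] open 0.059447782398777314
foot [ 0.5708 -0.2029  0.0847]
tcp [ 0.5713 -0.2034  0.1557] y [-0.021  1.   ] t 13.5
shift cm [0.08 0.07 1.77] turn 0
```

>>> {"method": "send_rows", "body": {
  "rows": [
    [5.0, [0.07, 0.07, 0.4], 0],
    [5.0, [0, 0, 0.5], 0],
    [5.0, [0, 0, 0.4], 0],
    [5.0, [0, 0, 0.15], 0],
    [5.0, [0, 0, 0], 0],
    [5.0, [0, 0, 0], 0]
  ]
}}

```text
t: 14.25
tool_pos: [0.5702, -0.2026, 0.1405]
tool_rot: [-0.033, 3.141, -0.0]
contact_force: [-0.3, -0.4, -1.6]
opening: 0.0593
grip_force: 27.6
```

```bash
python3 - <<'E'
from h import *
from station import ctrl
tilt(ctrl,"",.01);go(ctrl.get_obs(),[.5705,-.2028,.136])
E
```

```text
cap [ 0.5697 -0.2011  0.1547] axis [-0.001  0.011] std 0.0005 F [-0.3 -0.4 -1.6] open 0.059349314375749466
foot [ 0.5697 -0.2021  0.0697]
tcp [ 0.5702 -0.2026  0.1405] y [-0.021  1.   ] t 14.3
shift cm [-0.03 -0.02  0.45] turn 0
```

>>> {"method": "send_rows", "body": {
  "rows": [
    [5.0, [0, 0, 0.1], 0],
    [5.0, [0, 0, 0.1], 0],
    [5.0, [0, 0, 0.05], 0],
    [5.0, [0, 0, 0], 0],
    [5.0, [0, 0, 0], 0]
  ]
}}

```text
t: 14.92
tool_pos: [0.5703, -0.2025, 0.138]
tool_rot: [-0.033, 3.141, 0.0]
contact_force: [0.7, 1.1, -1.7]
opening: 0.0594
grip_force: 27.6
```

>>> {"method": "send_rows", "body": {
  "rows": [
    [5.0, [0, 0, 0.05], 0],
    [5.0, [0, 0, 0], 0],
    [5.0, [0, 0, 0], 0]
  ]
}}

```text
t: 15.3
tool_pos: [0.5704, -0.2025, 0.1376]
tool_rot: [-0.033, 3.141, -0.0]
contact_force: [0.8, 0.4, -0.0]
opening: 0.0592
grip_force: 27.7
```

>>> {"method": "send_rows", "body": {
  "rows": [
    [5.0, [0, 0, 0.03], 0],
    [5.0, [0, 0, 0], 0],
    [5.0, [0, 0, 0], 0]
  ]
}}

```text
t: 15.68
tool_pos: [0.5703, -0.2025, 0.1373]
tool_rot: [-0.033, 3.141, 0.0]
contact_force: [2.1, 1.7, 2.5]
opening: 0.0592
grip_force: 27.8
```

>>> {"method": "send_rows", "body": {
  "rows": [
    [5.0, [0, 0, 0], 0]
  ]
}}

```text
t: 15.8
tool_pos: [0.5703, -0.2025, 0.1373]
tool_rot: [-0.033, 3.141, -0.0]
contact_force: [0.8, 1.9, 1.0]
opening: 0.0593
grip_force: 27.8
```

>>> {"method": "send_rows", "body": {
  "rows": [
    [5.0, [-0.03, 0.04, 0], 0],
    [5.0, [0, 0, 0], 0],
    [5.9, [0, 0, 0], 0],
    [6.1, [0, 0, 0], 0],
    [6.4, [0, 0, 0], 0],
    [6.8, [0, 0, 0], 0],
    [7.4, [0, 0, 0], 0],
    [8.0, [0, 0, 0], 0]
  ],
  "newtons": 20
}}

```text
t: 16.8
tool_pos: [0.5704, -0.2021, 0.1371]
tool_rot: [0.033, -3.141, -0.0]
contact_force: [1.1, -0.3, -0.2]
opening: 0.08
grip_force: 0.0
```

```bash
python3 - <<'E'
from h import *
from station import ctrl
tilt(ctrl,"",.01);go(ctrl.get_obs(),[.44,-.2028,.24])
E
```

```text
cap [ 0.5703 -0.2015  0.1508] axis [ 0.001 -0.001] std 0.0005 F [ 1.1 -0.3 -0.2] open 0.08001855428210199
foot [ 0.5702 -0.2015  0.0658]
tcp [ 0.5704 -0.2021  0.1371] y [-0.021  1.   ] t 16.85
shift cm [ 13.04   0.21 -10.29] turn 0
```

>>> {"method": "send_rows", "body": {
  "rows": [
    [8.5, [0, 0, -1.0], 0],
    [8.5, [0, 0, -3.0], 0],
    [8.5, [0, 0, -4.5], 0],
    [8.5, [0, 0, -3.0], 0],
    [8.5, [3.5, 0, 0], 0],
    [8.5, [3.5, 0, 0], 0],
    [8.5, [0, 0, 0], 0],
    [8.5, [0, 0, 0], 0]
  ]
}}

```text
t: 17.85
tool_pos: [0.501, -0.2037, 0.2529]
tool_rot: [-0.033, 3.14, -0.001]
contact_force: [-0.5, -0.7, 1.0]
opening: 0.0852
grip_force: 0.0
```

```bash
python3 - <<'E'
from h import *
from station import ctrl
im=ctrl.get_image("wrist");np.savez("w6.npz",**im)
P=cloud(im);z=P[...,2]
f=im["frame"][:,:,::-1]
cv2.imwrite("pics/w6.png",f)
b=(P[...,0]>.39)&(P[...,0]<.49)&(abs(P[...,1]+.2)<.05)&(z>.07)
K=P[b&(z>.086)&(z<.1)];c=cv2.minAreaRect((K[:,:2]*1000).astype(np.float32));print("bar top",len(K),K.mean(0),c)
g=f.max(2)
W=P[b&(z>.086)&(g>110)];print("line",len(W),W.mean(0) if len(W) else 0)
d=K[:,:2]-K[:,:2].mean(0);w,V=np.linalg.eigh(d.T@d);print("dir",V[:,1])
v,u=np.nonzero(b&(z>.086));print("px",u.min(),u.max(),v.min(),v.max())
go(ctrl.get_obs(),[.44,-.2028,.24])
E
```

```text
bar top 494 [ 0.4394971  -0.20234561  0.0939567 ] ((440.0508117675781, -202.47898864746094), (14.02440357208252, 41.6850471496582), 67.3377685546875)
line 47 [ 0.44851736 -0.20147874  0.17100467]
dir [-0.92461633  0.38089977]
px 111 410 101 383
tcp [ 0.5012 -0.2037  0.2527] y [-0.021  1.   ] t 17.9
shift cm [6.11 0.22 1.27] turn 0
```

View pics/w6.png

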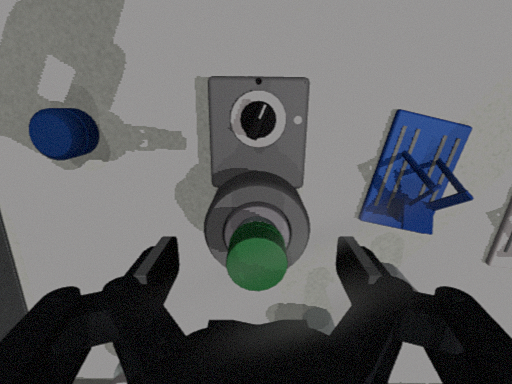

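```bash
python3 - <<'E'
from h import *
from station import ctrl
o=ctrl.get_obs();print(o["q"].round(2));go(o,[.440,-.2025,.071],[.381,.925])
E
```

```text
[-0.52 -0.16  1.78  0.    1.52 -2.12]
tcp [ 0.5012 -0.2037  0.2527] y [-0.021  1.   ] t 17.9
shift cm [ 6.13  0.26 18.17] turn 23.6
```

>>> {"method": "send_rows", "body": {
  "rows": [
    [4.0, [3.0, 0.1, 0], 0],
    [4.0, [3.1, 0.15, 0], 0],
    [4.0, [0, 0, 3.0], 8],
    [4.0, [0, 0, 4.0], 8],
    [4.0, [0, 0, 2.0], 7.6],
    [4.0, [0, 0, 0], 0],
    [4.0, [0, 0, 0], 0]
  ]
}}

```text
t: 18.77
tool_pos: [0.4404, -0.2028, 0.1634]
tool_rot: [0.607, 3.081, -0.001]
contact_force: [0.5, -0.6, -0.1]
opening: 0.0402
grip_force: 0.0
```

```bash
python3 - <<'E'
from h import *
from station import ctrl
o=ctrl.get_obs();print(o["opening"],o["contact_force"]);go(o,[.440,-.2025,.071],[.381,.925])
E
```

```text
0.040188507301882205 [ 0.49139159 -0.59573843 -0.10967955]
tcp [ 0.4404 -0.2028  0.1634] y [0.379 0.925] t 18.77
shift cm [0.06 0.01 9.24] turn 0.1
```

>>> {"method": "send_rows", "body": {
  "rows": [
    [4.0, [0.05, 0, 2.5], 0],
    [4.0, [0, 0, 3.5], 0],
    [4.0, [0, 0, 2.2], 0],
    [4.0, [0, 0, 1.0], 0],
    [2.5, [0, 0, 0], 0],
    [1.0, [0, 0, 0], 0],
    [1.0, [0, 0, 0], 0],
    [1.0, [0, 0, 0], 0]
  ],
  "newtons": 25
}}

```text
t: 19.77
tool_pos: [0.4397, -0.2034, 0.0717]
tool_rot: [0.61, 3.08, -0.004]
contact_force: [-2.5, -4.6, 4.7]
opening: 0.0136
grip_force: 30.0
```

Gripped. Turn 67° clockwise in modest rows.

>>> {"method": "send_rows", "body": {
  "rows": [
    [1.0, [0, 0, 0], 7],
    [1.0, [0, 0, 0], 8.6],
    [1.0, [0, 0, 0], 8.6],
    [1.0, [0, 0, 0], 8.6],
    [1.0, [0, 0, 0], 8.6],
    [1.0, [0, 0, 0], 8.6],
    [1.0, [0, 0, 0], 8.6],
    [1.0, [0, 0, 0], 8.4],
    [1.0, [0, 0, 0], 0],
    [1.0, [0, 0, 0], 0]
  ]
}}

```text
t: 21.02
tool_pos: [0.4412, -0.2026, 0.0718]
tool_rot: [2.204, 2.232, 0.005]
contact_force: [6.0, -0.8, 4.3]
opening: 0.0132
grip_force: 29.9
```

```bash
python3 - <<'E'
from h import *
from station import ctrl
o=ctrl.get_obs();print(o["opening"],o["contact_force"],o["wrist_torque"]);go(o,[.440,-.2025,.25],[1,.007])
E
```

```text
0.013242793063064775 [ 6.01479018 -0.75746728  4.30076477] [-0.09102584 -0.97570477  0.01069075]
tcp [ 0.4412 -0.2026  0.0718] y [1.    0.013] t 21.02
shift cm [-1.000e-02 -2.000e-02 -1.782e+01] turn 0.3
```

>>> {"method": "send_rows", "body": {
  "rows": [
    [2.0, [0, 0, 0], 0],
    [3.0, [0, 0, 0], 0],
    [4.0, [0, 0, 0], 0],
    [4.0, [0, 0, -2.5], 0],
    [4.0, [0, 0, -5.0], 0],
    [4.0, [0, 0, -5.5], 0],
    [4.0, [-2.5, 0, -5.0], 0],
    [4.0, [-4.0, 0, 0], 0],
    [4.0, [0, 0, 0], 0],
    [4.0, [0, 0, 0], 0]
  ]
}}

```text
t: 22.28
tool_pos: [0.4391, -0.2665, 0.249]
tool_rot: [-2.208, -2.231, -0.0]
contact_force: [-0.0, 0.2, 0.5]
opening: 0.0399
grip_force: 0.0
```

```bash
python3 - <<'E'
from h import *
from station import ctrl
im=ctrl.get_image("wrist");P=cloud(im);z=P[...,2]
cv2.imwrite("pics/w7.png",im["frame"][:,:,::-1])
b=(P[...,0]>.39)&(P[...,0]<.49)&(abs(P[...,1]+.2)<.05)&(z>.086)&(z<.1)
K=P[b];d=K[:,:2]-K[:,:2].mean(0);w,V=np.linalg.eigh(d.T@d);print("bar",len(K),K.mean(0),V[:,1])
G=green(im);G=G[(abs(G[:,0]-.57)<.06)&(abs(G[:,1]+.2)<.06)]
if len(G)>50: print(G.max(0),G.min(0),np.median(G[:,2]))
o=ctrl.get_obs();print(o["tool_pos"],o["t"])
E
```

```text
bar 508 [ 0.44010656 -0.20241944  0.09394751] [-0.01257717  0.9999209 ]
[ 0.59728755 -0.17318157  0.1733057 ] [ 0.54002199 -0.22978278  0.13675496] 0.17066017785618814
[ 0.43917803 -0.26625372  0.24893283] 22.325
```

View pics/w7.png

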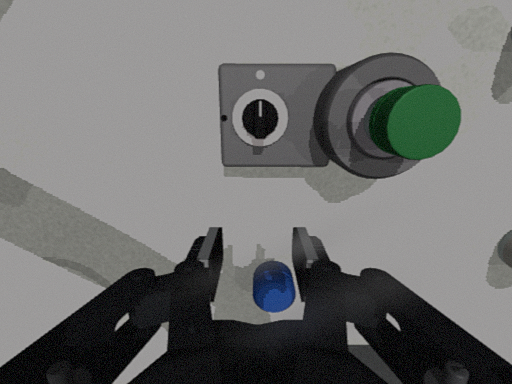

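The knob's white line at (260,108) points at the white dot at (260,74). The pot stands upright in the well with its cap top at z 0.171, which matches a seated pot. The gripper is clear of everything.

```bash
python3 -c "
from station import ctrl
print(ctrl.finish_job())"
```

```text
the job is handed in; nothing more can be done
None
```

The pot is seated upright in the warmer's well and released, the knob's white line points at the white dot, and the job was handed in at about 22 s; no verdict came back.

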